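# Find the stamped tube rack and push it to the dispatch line

## Robot

A 7-joint arm with a two-finger parallel gripper is mounted at the origin on a cart in front of the work surface, level with it; the furniture and walls round the work are solid. World frame = base frame: x ahead of the robot, y to its left, z up, the work surface at z = 0. Lengths are in mm, angles in rad, forces in N, time in s.
With the tool pointing down it reaches from about 400 to 875 mm from the base axis. Payload 19.3 kg.
Tool frame: the origin (TCP) lies at the very end of the fingers, on their centre line; the grasp point (between the pads) lies 19 mm behind it (grip_point_offset is the z of the grasp point in the tool frame, in mm); z points along the fingers, y is the line along which they close (so a half turn about z gives the same grasp; the last joint's range is limited). The gripper opens to 85 mm and grips with 20 to 120 N. Pads are 22 mm wide; open, the fingers measure 114 mm over their backs; the gripper's body (76 mm by 85 mm) begins 54 mm behind the grasp point. The pads swing forward as they close: fully open they stand 13 mm farther back than shut.
Start: joints at [1.072, 0.521, -0.036, 1.599, 0.021, 1.021, -0.113], TCP at [259.834, -568.419, 231.291] pointing down, gripper open.
Joint ranges: [-2.91, 2.91], [-0.3, 2.13], [-1.5, 1.42], [0.17, 2.43], [-1.26, 4.41], [0.16, 1.93], [-2.52, 2.52]. Speed limits (rad/s): [1.89, 1.89, 2.39, 2.39, 3.01, 3.01, 3.01].

## Interface

Orientations are given as a 3x3 rotation matrix whose columns are the frame's x, y, z axes.
In Python, from workcell import movep, movel, goto_joints, open_gripper, clamp, wait, inverse_kinematics, read_state, camera, PlanningError, finish_job, grip_point_offset gives the robot as it stands. Calls block until the motion is done:
- movep(position, orientation): joint-space move of the TCP to a pose.
- movel(position, frame=None, max_speed=150, guard=None): straight line of the TCP; frame=None keeps the orientation; max_speed is the mean speed in mm/s. With guard (N) it stops when the force on the tool has changed by that much, and returns True; else False.
- goto_joints(angles): joint-space move.
- open_gripper() and clamp(): open the fingers fully, or close them until they stop; the grip force is fixed at half the most.
- wait(seconds).
- inverse_kinematics(position, orientation): joint angles nearest the present ones, or None.
- read_state(): the state.
- camera(name): name is "scene" or "top" or "wrist"; returns a dict with "image" (480x640x3 uint8, blue, green, red), "range_z" (480x640 float32, mm along the optical axis (not along the pixel's ray), 0 where there is no reading), "fx", "fy", "cx", "cy" (pixels), "dist_coeffs" ([k1, k2, p1, p2, k3] as OpenCV has them; the pictures are not rectified), "cam_to_world" (4x4, takes a point from camera to world coordinates). Camera axes: x right, y up, looking along -z (the intrinsics and any distortion apply to the point x, -y, -z); pixel columns grow to the right and rows downward; lengths in mm; the calibration is good to about 2 mm. A picture is of the moment at which its call begins.
A pose or a line that the arm cannot do raises PlanningError and nothing moves.
- finish_job(): hands the job in; it is judged then, once.
The state is a dict: "time": time; "qpos": joint angles; "qvel": joint speeds; "joint_efforts": joint torques, N m; "eef_pos": TCP position; "tool_rot": TCP orientation; "ft_force": force on the tool from outside, world axes, zero at the start; "torque": the same for the moment, N m; "finger_gap": finger opening in mm; "gripper_force": force on a finger pad.
Only numpy, scipy, OpenCV 4.12 (cv2) and the standard library are available. Lean on these libraries where they do the work, as an engineer would, in place of code of your own. Each camera call takes 0.05 s, during which the arm holds its last target. There are 200 camera calls.

## Task

One of the two upright yellow tube racks is stamped underneath with a black ring and bar. Tip them over one after the other, away from the robot, so that each lies on its back with its underside towards the robot; then push the stamped one, still lying, away from the robot until its middle is over the black tape line with the cross bars at its ends, and leave the other lying where it fell. Only push with the fingers: lift neither rack, and leave the marker, bottle, jar and dish around them alone.

Things in the scene. Friction and masses are not known exactly. Their poses are not given: they have to be found in the camera images.
- stamped_rack: Yellow tube rack with the stamp (flat black ring of 56 mm with a bar across) in the middle of its underside; otherwise just like the other, and either may stand left or right. Closed box 62 deep (x) x 92 wide (y) x 104 mm tall (z), 0.1-0.21 kg; origin at the centre of its underside, z up, x about away from the robot.
- plain_rack: Yellow tube rack with a bare underside; size, weight, axes and origin as the stamped one. Friction with the worktop about 0.6: a slow level push on the near face at 75-95 mm height tips it over its far lower edge; past 31 degrees it falls over and lies 62 mm high. Lying, a push at mid height (about 30 mm) slides it.
- stamped_rack_mid (a point): The middle of the stamped rack's  52 mm above its underside along the rack's z. Tipping over away from the robot moves it about 83 mm away and to 31 mm height.
- plain_rack_mid (a point): The middle of the plain rack's  52 mm above its underside along the rack's z. Tipping over away from the robot moves it about 83 mm away and to 31 mm height.
- dispatch_line: The dispatch line: flat black strip stuck on the worktop beyond the racks, 19 mm wide and 320 mm long along its own y (about left-right), with a 70 mm cross bar at each end. Only a mark, it stops nothing. Origin at its middle, x across the line, away from the robot. A tall fixed shaker stands left of it (y above -0.15, x above 0.54 m).
- marker: Bystander: black-and-white marker pen, 134 x 13 x 13 mm, lying on the worktop between the two racks, pointing about away from the robot. Origin under its middle, long axis its x.
- dropper_bottle: Bystander: amber dropper bottle, 27 mm wide, 78 mm tall, standing left of the racks. Origin at the centre of its underside.
- petri_dish: Bystander: petri dish, 66 mm wide, 16 mm tall, lying left of the racks in front of the shaker. Origin at the centre of its underside.
- small_jar: Bystander: small glass jar with a red cap, 44 mm wide, 94 mm tall, beyond the dispatch line. Origin at the centre of its underside.

How it is judged (in metres and radians):
On the way, in this order (a step that is already met when the one before it is completed fails the run):
1. one of the racks lies on its back, underside towards the robot (((angle between stamped_rack's own z axis and vertical between 1.4 and 1.75 rad and angle between the z axis of stamped_rack and the x axis of dispatch_line, either way round below 0.7 rad and z of dispatch_line in the frame of stamped_rack above 0 m) or (angle between plain_rack's own z axis and vertical between 1.4 and 1.75 rad and angle between the z axis of plain_rack and the x axis of dispatch_line, either way round below 0.7 rad and z of dispatch_line in the frame of plain_rack above 0 m))), for 0.2 s.
2. both racks lie on their backs, undersides towards the robot (angle between stamped_rack's own z axis and vertical between 1.4 and 1.75 rad and angle between the z axis of each of stamped_rack, plain_rack and the x axis of dispatch_line, either way round below 0.7 rad and z of dispatch_line in the frame of stamped_rack above 0 m and angle between plain_rack's own z axis and vertical between 1.4 and 1.75 rad and z of dispatch_line in the frame of plain_rack above 0 m), for 0.2 s.
3. the stamped rack, still lying, has its middle over the dispatch line (angle between stamped_rack's own z axis and vertical between 1.4 and 1.75 rad and x of stamped_rack_mid in the frame of dispatch_line between -0.018 and 0.018 m and y of stamped_rack_mid in the frame of dispatch_line between -0.16 and 0.16 m), for 0.2 s.
At the end, for the whole second after the job is handed in: both racks lie at rest (z axis within about 10 degrees of level); the stamped rack's middle is within 18 mm of the tape's centre line and between its cross bars; the other's middle is within 140 mm of where it stood (tipping moves it 85 mm) and at least 30 mm short of the line (all of step 3 and angle between plain_rack's own z axis and vertical between 1.4 and 1.75 rad and linear speed of each of stamped_rack, plain_rack below 0.02 m/s and distance of plain_rack_mid from where it was at the start of the episode below 0.14 m and x of plain_rack_mid in the frame of dispatch_line below -0.03 m); the robot touches nothing.
It fails at once if the stamped rack is lifted off the worktop (carried) (height (world z) of stamped_rack_mid above 0.08 m or (angle between stamped_rack's own z axis and vertical above 1.4 rad and height (world z) of stamped_rack_mid above 0.055 m)).
It fails at once if the plain rack is lifted off the worktop (carried) (height (world z) of plain_rack_mid above 0.08 m or (angle between plain_rack's own z axis and vertical above 1.4 rad and height (world z) of plain_rack_mid above 0.055 m)).
It fails at once if a bystander (marker, dropper bottle, petri dish or small jar) is shifted by more than 30 mm (distance of any of marker, dropper_bottle, petri_dish, small_jar from where it was at the start of the episode above 0.03 m).
It also fails if it takes over 58 s, if anything falls off the work surface, if the arm or the gripper's body presses on something with over 40 N, if the wrist force passes 120 N, or if a joint passes its speed limit or range.

## Working session

There is one attempt and no reset: what is moved stays moved. The work goes in short steps, each a Python script; the robot and the scene stay as the last script left them, time stands still between calls to the robot, and variables do not carry over. Pictures are saved under pics/ and viewed, at most 10 in all, crops included, and the job is handed in when it is done.

```bash
mkdir -p pics; cat > h.py <<'E'
import numpy as np, cv2
from workcell import *
def cloud(c):
    d=c["range_z"].astype(float); h,w=d.shape
    v,u=np.mgrid[0:h,0:w]
    K=np.array([[c["fx"],0,c["cx"]],[0,c["fy"],c["cy"]],[0,0,1]],float)
    p=cv2.undistortPoints(np.stack([u,v],-1).reshape(-1,1,2).astype(np.float64),K,np.array(c["dist_coeffs"],float)).reshape(h,w,2)
    P=np.stack([p[...,0]*d,-p[...,1]*d,-d],-1)
    T=np.array(c["cam_to_world"]); W=P@T[:3,:3].T+T[:3,3]; W[d<=0]=np.nan
    return W
E
python3 - <<'E'
from h import *
for n in("top","scene"):
    c=camera(n); cv2.imwrite(f"pics/{n}0.png",c["image"]); W=cloud(c); np.save(f"{n}0.npy",W)
    print(n,np.round(c["cam_to_world"],2).tolist(),c["fx"])
    hsv=cv2.cvtColor(c["image"],cv2.COLOR_BGR2HSV)
    m=((hsv[...,0]>18)&(hsv[...,0]<35)&(hsv[...,1]>120)&(hsv[...,2]>80)).astype(np.uint8)
    k,l,s,ce=cv2.connectedComponentsWithStats(m)
    for i in range(1,k):
        if s[i,4]>300:
            p=W[l==i]; p=p[~np.isnan(p[:,0])]; t=p[p[:,2]>98]
            print(s[i],np.nanpercentile(p,[1,50,99],axis=0).round().tolist(), len(t), cv2.minAreaRect(t[:,:2].astype(np.float32)) if len(t)>20 else "")
E
```

```text
top [[-0.01, 0.99, -0.13, 449.76], [-1.0, -0.01, 0.01, -215.2], [0.01, 0.13, 0.99, 1092.91], [0.0, 0.0, 0.0, 1.0]] 590.3424322503583
[512 298  37  35 859] [[409.0, -649.0, 17.0], [440.0, -616.0, 22.0], [470.0, -586.0, 27.0]] 0 
[ 297  301   55   39 1984] [[404.0, -286.0, 50.0], [434.0, -241.0, 104.0], [464.0, -197.0, 108.0]] 1715 ((434.2157897949219, -241.60232543945312), (89.82560729980469, 60.99673843383789), 89.85548400878906)
[ 404  301   55   38 1979] [[404.0, -465.0, 50.0], [435.0, -422.0, 103.0], [465.0, -375.0, 108.0]] 1719 ((434.37091064453125, -419.94537353515625), (91.8499755859375, 60.56120681762695), 87.940673828125)
scene [[0.69, 0.26, -0.68, -73.55], [-0.73, 0.26, -0.64, -855.94], [0.01, 0.93, 0.36, 447.71], [0.0, 0.0, 0.0, 1.0]] 561.0886679747806
[ 216  254   70   87 4713] [[402.0, -290.0, 3.0], [410.0, -264.0, 64.0], [478.0, -188.0, 104.0]] 1057 ((358.7258605957031, -369.7586669921875), (400.8226318359375, 84.4156494140625), 61.72391128540039)
[ 298  288   81  104 6362] [[402.0, -467.0, 3.0], [408.0, -440.0, 67.0], [464.0, -376.0, 104.0]] 1620 ((434.37042236328125, -421.6382751464844), (92.93942260742188, 63.565757751464844), 88.41952514648438)
[ 437  402   58   49 1956] [[406.0, -652.0, 6.0], [426.0, -626.0, 22.0], [469.0, -589.0, 24.0]] 0
```

View pics/top0.png

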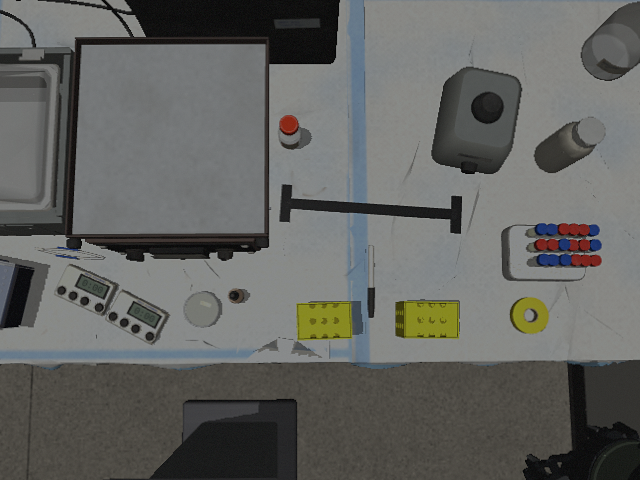

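View pics/scene0.png

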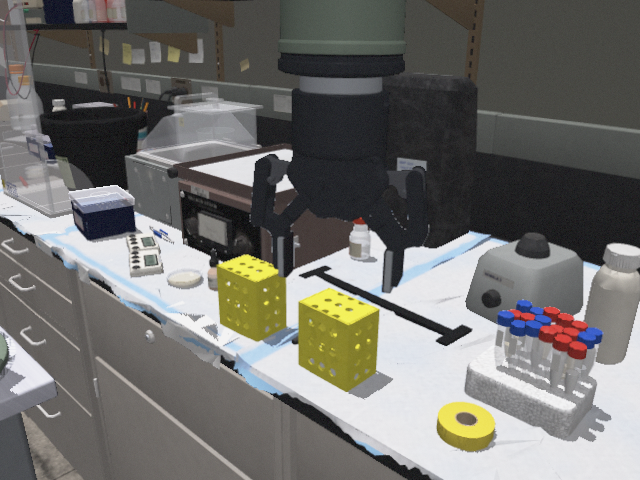

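The top view shows both racks upright at (325,320) and (428,320). The marker lies at (371,245–317), and the tape runs from (286,203) to (456,214). The undersides are hidden. Next I'll measure the tape and marker, then tip the right rack, since its path is free.

```bash
cat >> h.py <<'E'
R=np.array([[1,0,0],[0,-1,0],[0,0,-1]],float)
def tip(y,face=403):
    for Rr in (R,R@np.diag([-1,-1,1])):
        try: movep([face-40,y,190],Rr); break
        except PlanningError as e: print(e)
    movel([face-28,y,86]); 
    movel([face+45-11,y,86],max_speed=45)
    wait(0.6); print(read_state()["ft_force"])
    movel([face-20,y,120]); movel([face-20,y,190])
E
python3 - <<'E'
from h import *
W=np.load("top0.npy")
for p in [(286,203),(371,208),(456,214),(371,248),(371,315),(290,126),(237,296),(203,309)]: print(p,np.nanmedian(W[p[1]-1:p[1]+2,p[0]-1:p[0]+2].reshape(-1,3),axis=0).round(1))
clamp(); print(read_state()["tool_rot"],read_state()["eef_pos"])
tip(-420)
c=camera("scene"); cv2.imwrite("pics/scene1.png",c["image"]); print(read_state()["time"])
E
```

```text
(286, 203) [ 649.9 -175.1    8.9]
(371, 208) [ 639.7 -333.9    9.3]
(456, 214) [ 627.8 -493.     8.3]
(371, 248) [ 564.2 -331.8   10.2]
(371, 315) [ 441.9 -329.5   10.8]
(290, 126) [ 770.3 -185.3   94.3]
(237, 296) [476.8 -91.5  58. ]
(203, 309) [454.7 -25.8  18.4]
[[ 9.09482951e-01  4.15741220e-01  1.25496128e-05]
 [ 4.15741219e-01 -9.09482951e-01  1.99885273e-05]
 [ 1.97237136e-05 -1.29618335e-05 -1.00000000e+00]] [ 259.83894461 -568.42608656  231.29199966]
[0.76034821 0.60682469 0.05066826]
5.85
```

View pics/scene1.png

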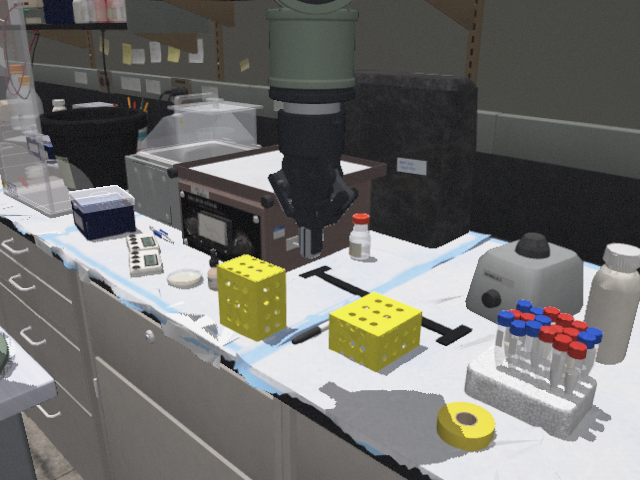

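The right rack now lies at (375,330). Its underside, around (362,345), shows no ring, so it looks plain. Next I'll tip the left one.

```bash
python3 - <<'E'
from h import *
tip(-242)
c=camera("scene"); cv2.imwrite("pics/scene2.png",cv2.resize(c["image"][200:400,180:460],None,fx=2.8,fy=2.8))
c=camera("top"); cv2.imwrite("pics/top2.png",c["image"]); W=cloud(c)
hsv=cv2.cvtColor(c["image"],cv2.COLOR_BGR2HSV)
m=((hsv[...,0]>18)&(hsv[...,0]<35)&(hsv[...,1]>120)&(hsv[...,2]>60)).astype(np.uint8)
k,l,s,ce=cv2.connectedComponentsWithStats(m)
for i in range(1,k):
    if s[i,4]>300:
        p=W[l==i]; p=p[~np.isnan(p[:,0])]; t=p[p[:,2]>54]
        print(s[i],np.nanpercentile(p,[1,50,99],axis=0).round().tolist(), len(t), cv2.minAreaRect(t[:,:2].astype(np.float32)) if len(t)>20 else "")
print(read_state()["time"],read_state()["eef_pos"])
E
```

```text
[ 0.0766625  -0.09994884 -0.25885469]
[ 295  241   54   61 2899] [[469.0, -284.0, 1.0], [521.0, -240.0, 62.0], [570.0, -195.0, 66.0]] 2744 ((520.3187255859375, -239.03402709960938), (103.74432373046875, 90.24252319335938), 1.4869517087936401)
[ 396  242   57   60 3050] [[466.0, -467.0, 2.0], [516.0, -417.0, 62.0], [568.0, -375.0, 66.0]] 2792 ((516.787353515625, -421.3363952636719), (92.67534637451172, 103.38428497314453), 88.37117767333984)
[511 298  38  35 896] [[409.0, -649.0, 11.0], [439.0, -615.0, 22.0], [470.0, -586.0, 27.0]] 0 
10.8667 [ 382.6901117  -241.68281078  188.87793731]
```

View pics/scene2.png

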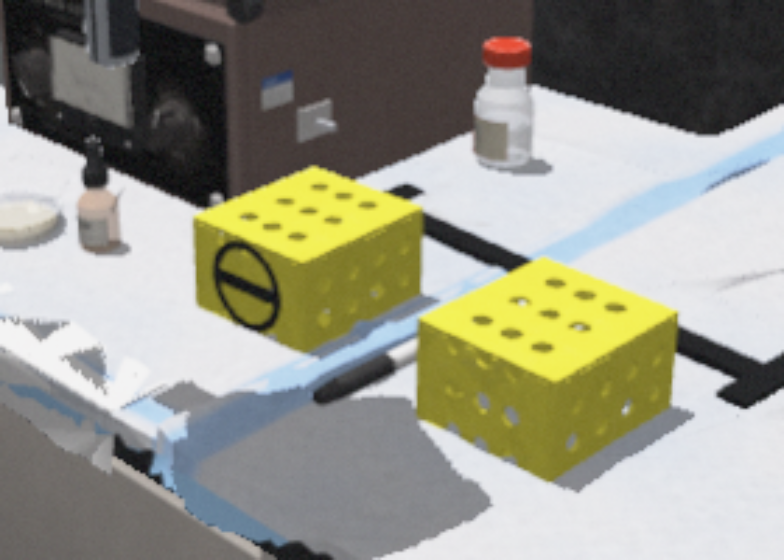

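The left rack carries the ring and bar, at (247,285) in the crop, and both racks lie down. Next I'll push the left one +127 mm in x in two stages.

```bash
cat >> h.py <<'E'
def look(ymin,ymax):
    c=camera("top"); W=cloud(c)
    hsv=cv2.cvtColor(c["image"],cv2.COLOR_BGR2HSV)
    m=(hsv[...,0]>18)&(hsv[...,0]<35)&(hsv[...,1]>120)&(hsv[...,2]>60)&(W[...,2]>54)&(W[...,1]>ymin)&(W[...,1]<ymax)
    t=W[m]; print(len(t),np.percentile(t,[1,50,99],axis=0).round(1).tolist(),cv2.minAreaRect(t[:,:2].astype(np.float32)))
    return c
E
python3 - <<'E'
from h import *
y=-240
movel([430,y,120]); movel([435,y,30]); 
movel([545,y,30],max_speed=45); wait(.3)
s=read_state(); print(s["eef_pos"],s["ft_force"],s["time"])
movel([525,y,30]); movel([440,y,130])
cv2.imwrite("pics/top3.png",look(-330,-150)["image"])
E
```

```text
[ 544.9728347  -240.04094826   30.0277538 ] [-0.77683871 -0.51179816  1.20633646] 15.2167
2693 [[556.0, -284.7, 57.4], [607.1, -240.6, 62.1], [657.7, -196.4, 66.6]] ((606.891845703125, -240.2173614501953), (103.9613265991211, 90.83550262451172), 0.19197745621204376)
```

View pics/top3.png

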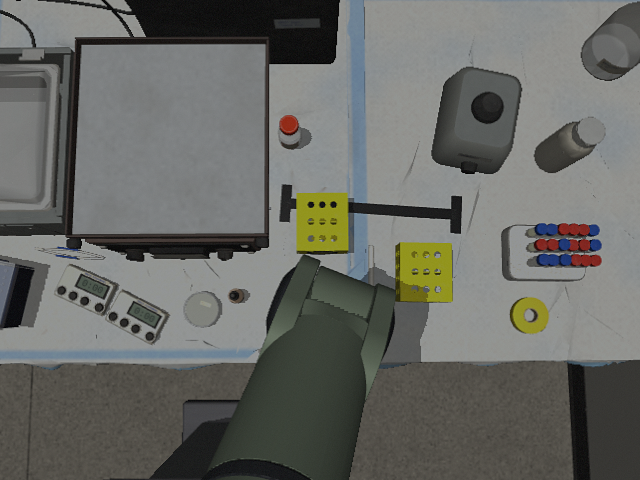

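The rack lies straight at (322,222), its middle at x=607 with the TCP at 545. The tape at that y is at x≈647, so the TCP goes to 585.

```bash
python3 - <<'E'
from h import *
y=-240
movel([520,y,30]); movel([585,y,30],max_speed=45); wait(.3)
movel([560,y,30]); movel([440,y,150]); movel([400,y-60,200])
c=look(-330,-150); look(-480,-360); cv2.imwrite("pics/top4.png",cv2.resize(c["image"][100:340,180:500],None,fx=2.4,fy=2.4)); print(read_state()["time"])
E
```

```text
2621 [[596.7, -284.9, 57.3], [646.4, -240.8, 62.1], [697.9, -196.5, 66.6]] ((647.330078125, -240.1046905517578), (90.80113220214844, 102.92696380615234), 89.54212951660156)
2777 [[465.8, -466.4, 56.7], [516.4, -420.6, 61.8], [567.5, -376.0, 66.1]] ((516.875732421875, -421.322021484375), (92.16931915283203, 103.36534118652344), 88.52888488769531)
21.9
```

View pics/top4.png

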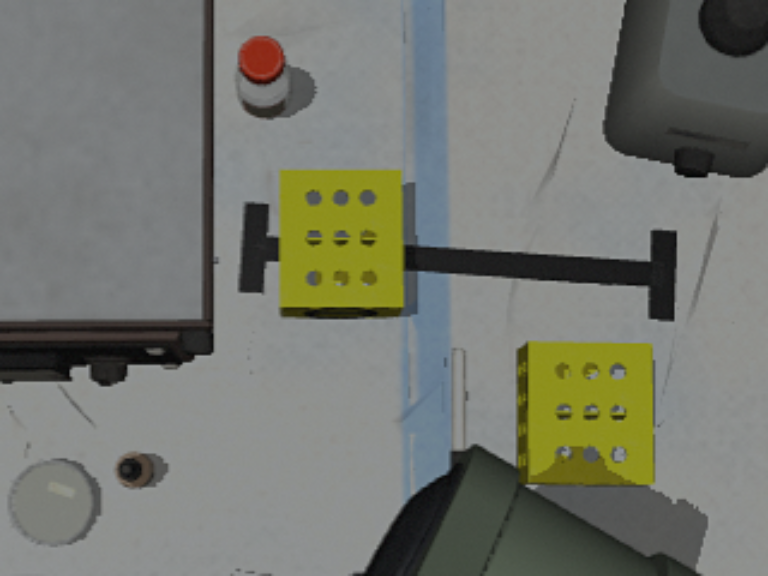

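The stamped rack at (341,242) sits over the tape between its cross bars. The other rack lies where it fell at (587,413), and the bystanders haven't moved.

```bash
python3 -c "
from workcell import *
print(finish_job())"
```

```text
the job is handed in; nothing more can be done
None
```

The job is handed in: both racks lie on their backs, the stamped one (the left) has its middle at x = 647 mm, where I measured the tape's centre line, and the plain one is still where it fell. The hand-in returned no verdict.

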